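# Roll the rolling pin onto the solid line of the pastry mat

## Robot

A 7-joint arm with a two-finger parallel gripper is mounted at the origin on a cart in front of the work surface, level with it; the furniture and walls round the work are solid. World frame = base frame: x ahead of the robot, y to its left, z up, the work surface at z = 0. Lengths are in m, angles in rad, forces in N, time in s.
With the tool pointing down it reaches from about 0.35 to 0.9 m from the base axis. Payload 8.1 kg.
Tool frame: the origin (TCP) lies between the finger pads; the fingertips stand 8 mm ahead of it and the grasp point (between the pads) lies 11 mm behind it (arm.tcp_to_tips is the distance from the TCP to the fingertips, in m); z points along the fingers, x is the direction in which the jaws open and shut, and the axes are right-handed (so a half turn about z gives the same grasp; the last joint's range is limited). The gripper opens to 92 mm and grips with 3 to 60 N. Pads are 19 mm wide; open, the fingers measure 130 mm over their backs; the gripper's body (75 mm by 190 mm) begins 47 mm behind the grasp point.
Start: joints at [1.116, 0.434, 0.025, 1.573, -0.012, 1.134, -0.075], TCP at [0.215, -0.587, 0.235] pointing down, gripper open.
Joint ranges: [-2.62, 2.62], [-0.44, 2.09], [-1.27, 1.32], [0.08, 2.57], [-1.32, 4.46], [0.12, 2], [-2.74, 2.74]. Speed limits (rad/s): [2.22, 2.22, 3.01, 3.01, 3.14, 3.14, 3.14].

## Interface

Orientations are given as a rotation vector (axis times angle).
In Python, from cell import arm, eyes gives the robot as it stands.
- The arm moves only by the tool play_rows, never from a script. Its argument "rows" is a list of rows, each a list of 3 entries, a list of its own where there are three numbers: the shift along the tool's x, y, z each as a share of 50 cm, from -1 to 1, then the turn, a rotation vector about the tool's x, y, z each as a share of 60 degrees, from -1 to 1, then the opening, from -1 (shut) to 1 (fully open), so that 0 is half open. In form: [[[dx, dy, dz], [ax, ay, az], grip], ...]. A call has 1 to 10 rows; each row is the pose to reach, as a shift and turn from the pose commanded when the call began, along the tool's axes at that moment; what a row does not reach only later rows make up. A row lasts 1/10 s, in which the tool goes at most 50 mm and 8.59 degrees, less where a joint would pass 70% of its speed; a pose out of reach is approached as far as the arm can. A call with a number of a shift or a turn outside -1 to 1 is refused whole. A call with a gripper value outside its range is refused whole. The fingers move at their own pace and stop on an object; "newtons" is the grip in N (left out, the last holds). Time passes only in rows, so rows that repeat a pose let the fingers close. It gives the time, the measured TCP pose, the force and the opening at its end, in the units of the state.
- arm.observe(): the state, without advancing time (a new reading comes with each control period).
- eyes.get_image(name): name is "scene" or "top"; returns (picture, depth): 420x560x3 uint8, red, green, blue; 420x560 float32, m along the optical axis (not along the pixel's ray), 0 where there is no reading.
- eyes.get_calibration(name): a dict with "intrinsics" (3x3 intrinsics, pixels), "k1" (the pictures are not rectified: a ray, as slopes to the right and down, at radius r is drawn at 1 + k1 r^2 times it, then the intrinsics apply), "R" (3x3) and "t" (3): a world point X has camera coordinates R X + t. Camera axes: x right, y down, z forward; pixel columns grow to the right and rows downward; lengths in m; the calibration is good to about 2 mm. A picture is of the moment at which its call begins. get_calibration takes no time and is no camera call.
- arm.sign_off(): hands the job in, once; it reports no verdict.
The state is a dict: "clock": time; "joints": joint angles; "dq": joint speeds; "joint_efforts": joint torques, N m; "position": TCP position; "ee_rot": TCP orientation; "force": force on the tool from outside, world axes, zero at the start; "ft_torque": the same for the moment, N m; "width": opening from 0.0 (shut) to 1.0 (fully open).
Only numpy, scipy, OpenCV 4.12 (cv2) and the standard library are available. Lean on these libraries where they do the work, as an engineer would, in place of code of your own. Each camera call takes 0.05 s, during which the arm holds its last target.

## Task

The wooden rolling pin lies on the pastry mat between a solid line and a dashed line. Get it ready for the baker: with the fingertips at the upper half of its barrel, gently push it sideways so that it rolls, not slides, over to the solid line and comes to rest straight along it, centred over the line. Do not pinch or lift the pin, and leave the salt shaker, the small tin, the mug and the lemon where they stand.

Things in the scene. Friction and masses are not known exactly. Their poses are not given: they have to be found in the camera images.
- pin: loose wooden rolling pin, 0.25-0.5 kg: round barrel 44 mm in diameter, 200 mm long, with a slimmer handle (25 mm thick, 55 mm long) at each end. Origin mid-barrel on its axis, 26 mm above the worktop; y axis along the barrel; x and z turn as it rolls. Smooth wood: friction about 0.35 on mat and fingers; slight rolling resistance stops it soon after a slow push
- mat: fixed flat grey silicone pastry mat, 320 mm (x) by 540 mm (y), 4 mm thick, with a thin printed border and small ticks along the long edges. Origin at the centre of its underside, on the worktop; x and y along its edges
- solid_line: target: unbroken dark line printed on the mat, 5 mm wide, 380 mm long, parallel to the mat's long edges; runs along its own y axis, origin at its middle, on top of the mat (4 mm above the worktop). It may be on the side of the pin towards the robot or on the far side. The pin starts parallel to it within 3 degrees
- dashed_line: the other line, same size and colour but made of eight 25 mm dashes; not the target. Axes as for the solid line, on the other side of the pin
- salt: loose salt shaker, 44 mm across, 90 mm tall, standing on the mat beyond the +y (left) end of the pin; origin at the centre of its foot. Leave alone
- green_tin: loose small spice tin with a white cap, 32 mm across, 49 mm tall, standing on the mat beyond the -y (right) end of the pin; origin at the centre of its foot. Leave alone
- mug: loose mug, about 78 mm across, 101 mm tall, on the worktop left of the mat; origin under it. Leave alone
- lemon: loose lemon, 78 mm long, 56 mm tall, on the worktop right of the mat; origin under it. Leave alone

How it is judged:
By the outcome, as a careful person would: the job done as asked, in the order asked, and still so for the second after the job is handed in, with the robot touching nothing.
It also fails if it takes over 48 s, if anything falls off the work surface, if the arm or the gripper's body presses on something with over 40 N, if the wrist force passes 120 N, or if a joint passes its speed limit or range.

## Working session

There is one attempt and no reset: what is moved stays moved. The work goes in short steps, Python scripts to look and compute and a tool call to move; the robot and the scene stay as the last step left them, time stands still between calls to the robot, and variables do not carry over. Pictures are saved under pics/ and viewed, and the job is handed in when it is done.

Besides the shell and the picture viewer there is one more tool, called after "Emit:" in YAML: its name, and indented under it one key for each argument. play_rows: Moves the arm, as the interface text tells. Its arguments: {"type":"object","properties":{"rows":{"type":"array","items":{"type":"array"}},"newtons":{"type":"number"}},"required":["rows"]}

```bash
mkdir -p pics; ls; python3 - <<'E'
from cell import arm, eyes
import cv2, numpy as np
print(arm.observe())
for n in ("scene","top"):
    p,d=eyes.get_image(n); cv2.imwrite(f"pics/{n}0.png",p[:,:,::-1]); np.savez(f"{n}0.npz",p=p,d=d)
    c=eyes.get_calibration(n); print(n,c)
E
```

```text
pics
{'clock': 0.0, 'joints': array([ 1.11641118,  0.43520677,  0.02497936,  1.57412286, -0.01162764,
        1.13398217, -0.07510058]), 'dq': array([ 0.00039972, -0.00109414,  0.00111456, -0.00012469, -0.00048276,
       -0.00090772, -0.00046954]), 'joint_efforts': array([ 4.55369673e-04, -6.67858887e+01,  9.85562280e-01, -3.14471126e+01,
       -6.04255730e-02,  4.26765508e-02,  1.31193606e-04]), 'position': array([ 0.21513512, -0.58626505,  0.23394513]), 'ee_rot': array([-2.57515411e+00,  1.79809818e+00,  2.12878201e-03]), 'force': array([-1.01181395,  0.50613219, -0.5382416 ]), 'ft_torque': array([-0.01139947, -0.04397548, -0.01291371]), 'width': 1.0010960646654523}
scene {'intrinsics': array([[487.37699145,   0.        , 276.14136408],
       [  0.        , 487.37699145, 205.20324513],
       [  0.        ,   0.        ,   1.        ]]), 'k1': -0.050572359460497894, 'R': array([[-0.52182889, -0.85299642,  0.00957702],
       [-0.57930794,  0.34611165, -0.73797631],
       [ 0.62617643, -0.3906454 , -0.67475866]]), 't': array([0.30901606, 0.36392116, 1.43281705])}
top {'intrinsics': array([[455.13776192,   0.        , 284.01171277],
       [  0.        , 455.13776192, 210.5350985 ],
       [  0.        ,   0.        ,   1.        ]]), 'k1': -0.09245998084530285, 'R': array([[-0.012518  , -0.99990916,  0.00499663],
       [-0.99710321,  0.01210764, -0.07509055],
       [ 0.07502323, -0.00592213, -0.9971642 ]]), 't': array([0.03332206, 0.55250887, 1.33666271])}
```

View pics/scene0.png

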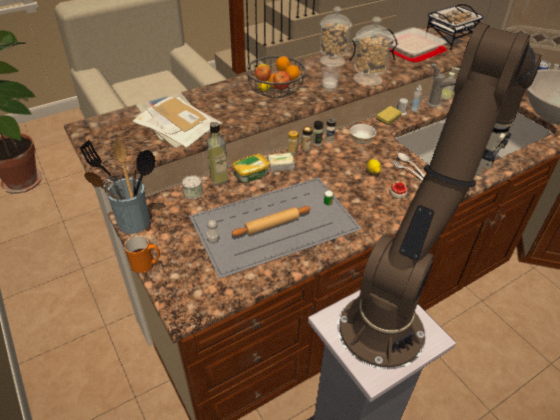

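View pics/top0.png

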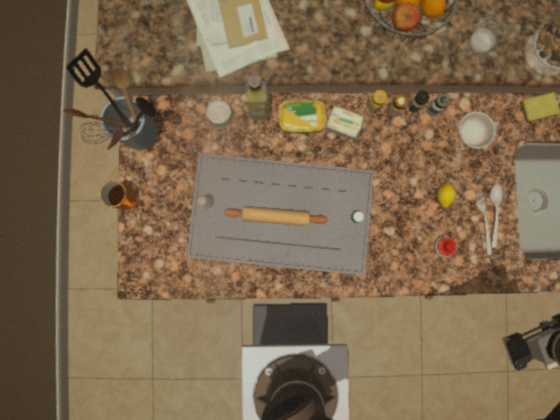

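The solid line is on the robot's side, at about (216,237)–(340,249) in the top view. The pin's barrel runs (242,215)–(310,218), the dashed line is on the far side, the salt is at (205,201) and the tin at (358,217). Next I'll measure these.

```bash
cat > h.py <<'E'
import numpy as np, cv2
from cell import arm, eyes
def ray(n,uv,z):
    c=eyes.get_calibration(n);K=c["intrinsics"]
    uv=np.atleast_2d(np.array(uv,float))
    d=np.c_[(uv[:,0]-K[0,2])/K[0,0],(uv[:,1]-K[1,2])/K[1,1]]
    s=d.copy()
    for _ in range(20): s=d/(1+c["k1"]*(s**2).sum(1,keepdims=True))
    w=np.c_[s,np.ones(len(s))]@c["R"]; o=-c["R"].T@c["t"]
    return o+w*((z-o[2])/w[:,2])[:,None]
def pinmask(p,box):
    hsv=cv2.cvtColor(p,cv2.COLOR_RGB2HSV); m=cv2.inRange(hsv,(3,90,70),(28,255,255))
    k=np.zeros_like(m); x0,y0,x1,y1=box; k[y0:y1,x0:x1]=m[y0:y1,x0:x1]
    n,l,s,_=cv2.connectedComponentsWithStats(k); i=1+np.argmax(s[1:,4]); return (l==i)
E
cat > m.py <<'E'
from h import *
import sys
tag=sys.argv[1]
box={"top":(195,160,368,268),"scene":(200,190,350,262)}
for n in ("top","scene"):
    p,d=eyes.get_image(n); cv2.imwrite(f"pics/{n}{tag}.png",p[:,:,::-1])
    # pin
    m=pinmask(p,box[n]); v,u=np.nonzero(m)
    P=ray(n,np.c_[u,v],0.026)[:,:2]; c=P.mean(0)
    w,V=np.linalg.eigh(np.cov((P-c).T)); a=V[:,1]*np.sign(V[1,1]); q=(P-c)@a; s=(P-c)@V[:,0]
    print(n,"pin px",m.sum(),"centroid",c.round(4),"mid",(c+a*(q.max()+q.min())/2).round(4),"len",np.ptp(q).round(3),"wid",np.ptp(s).round(3),"angle(from y)deg",np.degrees(np.arctan2(-a[0],a[1])).round(2))
    # depth based
    # dark line
    g=cv2.cvtColor(p,cv2.COLOR_RGB2GRAY).astype(float)
    bg=cv2.medianBlur(p,21); bg=cv2.cvtColor(bg,cv2.COLOR_RGB2GRAY).astype(float)
    dk=(bg-g>12)
    x0,y0,x1,y1=box[n]; k=np.zeros_like(dk,np.uint8); k[y0:y1,x0:x1]=dk[y0:y1,x0:x1]
    N,l,st,_=cv2.connectedComponentsWithStats(k,connectivity=8)
    for i in range(1,N):
        if st[i,4]>6:
            v,u=np.nonzero(l==i); P=ray(n,np.c_[u,v],0.004)[:,:2]; wt=(bg-g)[v,u]; c=np.average(P,0,wt)
            w,V=np.linalg.eigh(np.cov((P-c).T,aweights=wt)); a=V[:,1]*np.sign(V[1,1]); q=(P-c)@a
            print("  dark",st[i],"c",c.round(4),"mid",(c+a*(q.max()+q.min())/2).round(4),"len",np.ptp(q).round(3),"ang",np.degrees(np.arctan2(-a[0],a[1])).round(2))
E
python3 m.py a
```

```text
top pin px 1217 centroid [0.5371 0.0515] mid [0.5372 0.0521] len 0.307 wid 0.043 angle(from y)deg -5.14
  dark [195 160   2  14  23] c [0.6919 0.2951] mid [0.6922 0.2951] len 0.04 ang 89.2
  dark [294 161   4   2   7] c [ 0.7033 -0.0099] mid [ 0.7032 -0.0104] len 0.01 ang -10.85
  dark [299 160   6   2   9] c [ 0.7071 -0.0267] mid [ 0.7074 -0.0287] len 0.016 ang 7.07
  dark [334 160  17   8  69] c [ 0.694  -0.1523] mid [ 0.6943 -0.1539] len 0.05 ang 9.71
  dark [356 166   4   3   7] c [ 0.6832 -0.1996] mid [ 0.683  -0.2001] len 0.009 ang -20.59
  dark [222 178   9   3  16] c [0.653  0.2029] mid [0.6527 0.2014] len 0.025 ang -11.09
  dark [239 180   8   2  14] c [0.6471 0.1512] mid [0.6471 0.1513] len 0.021 ang -3.51
  dark [254 181   9   3  16] c [0.6419 0.1033] mid [0.6421 0.1042] len 0.025 ang -11.93
  dark [271 183   9   2  15] c [0.6363 0.0534] mid [0.6362 0.0527] len 0.024 ang -2.94
  dark [289 185   7   2  13] c [6.301e-01 2.000e-04] mid [0.6302 0.0012] len 0.018 ang -3.44
  dark [305 186   8   3  16] c [ 0.6245 -0.0483] mid [ 0.6245 -0.0487] len 0.022 ang -9.93
  dark [322 188
[... 4267 characters left out ...]
7 245  31  17 202] c [0.3584 0.0367] mid [0.3584 0.0367] len 0.116 ang -12.18
  dark [200 248  11  14  77] c [0.5288 0.3237] mid [0.5266 0.3239] len 0.065 ang 85.61
  dark [318 249   4   4   9] c [ 0.3458 -0.0229] mid [ 0.3445 -0.0226] len 0.014 ang 78.21
  dark [331 249   6   7  16] c [ 0.3108 -0.0579] mid [ 0.3147 -0.0585] len 0.031 ang 82.04
  dark [265 256   8   4   9] c [0.4051 0.1417] mid [0.4051 0.1445] len 0.025 ang -0.53
  dark [274 257  13   5  28] c [0.3787 0.1102] mid [0.3812 0.1135] len 0.04 ang -37.59
  dark [321 259   8   3  15] c [ 0.2989 -0.0117] mid [ 0.2995 -0.0103] len 0.025 ang -22.25
  dark [258 260   6   2   7] c [0.4087 0.1726] mid [0.4088 0.173 ] len 0.017 ang -12.06
```

```bash
cat > pin.py <<'E'
from h import *
import sys
def line_fit(P):
    c=P.mean(0); w,V=np.linalg.eigh(np.cov((P-c).T)); a=V[:,1]*np.sign(V[1,1]); return c,a
def barrel(p,n,box):
    """pin axis from silhouettes: per column, top/bottom edge midpoints"""
    m=pinmask(p,box)
    v,u=np.nonzero(m); P=ray(n,np.c_[u,v],0.026)[:,:2]; c,a=line_fit(P)
    q=(P-c)@a; mid=c+a*(q.max()+q.min())/2
    return mid,np.degrees(np.arctan2(a[0],a[1])),np.ptp(q),m
LA=np.array([np.sin(np.radians(6.43)),np.cos(np.radians(6.43))]); LN=np.array([LA[1],-LA[0]])
LM={"top":np.array([.4571,.0459]),"scene":np.array([.4550,.0486])}
E
python3 - <<'E'
from pin import *
from scipy.spatial.transform import Rotation as R
for n,b in (("top",(215,195,340,235)),("scene",(228,200,315,240))):
    z=np.load(n+"0.npz"); p=z["p"]; mid,ang,L,m=barrel(p,n,b); print(n,mid.round(4),ang.round(2),L.round(3),m.sum(),"rel perp,along",((mid-LM[n])@LN).round(4),((mid-LM[n])@LA).round(4))
    q=p.copy(); q[m]=(0,255,0); cv2.imwrite(f"pics/m_{n}.png",cv2.resize(q[150:280,180:380,::-1],None,fx=4,fy=4,interpolation=0))
s=arm.observe(); print(R.from_rotvec(s["ee_rot"]).as_matrix().round(3), arm.tcp_to_tips)
E
```

```text
top [0.5372 0.0522] 5.18 0.307 1215 rel perp,along 0.0789 0.0152
scene [0.535  0.0531] 4.51 0.311 877 rel perp,along 0.0789 0.0134
[[ 0.344 -0.939 -0.   ]
 [-0.939 -0.344  0.001]
 [-0.001  0.    -1.   ]] 0.008
```

View pics/m_top.png

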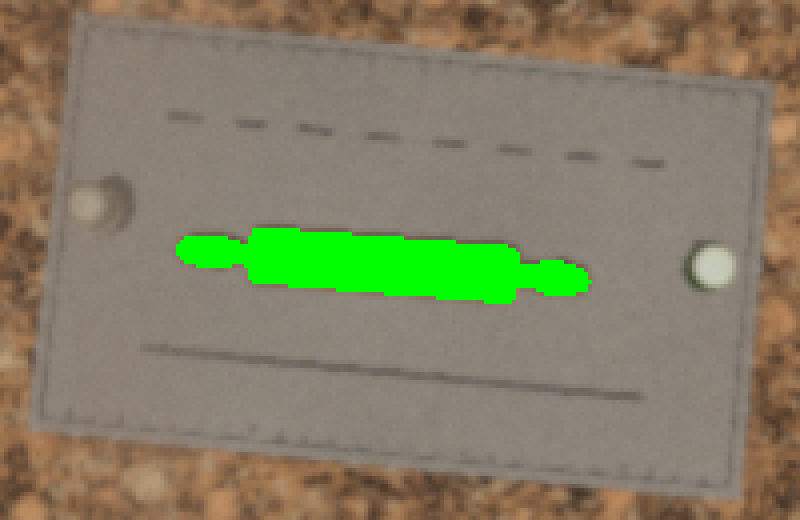

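View pics/m_scene.png

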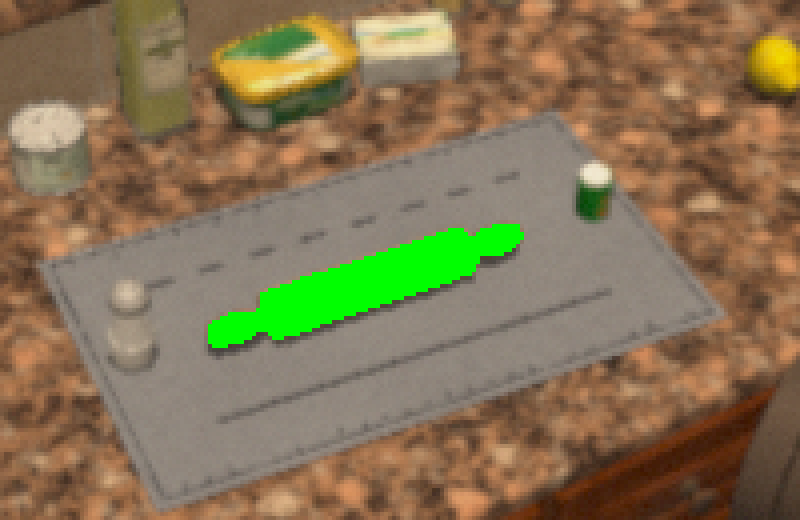

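Both views agree: the pin's axis is 79 mm from the solid line and 1.2–1.9° off parallel. The first move goes above and behind the pin, with the jaws aligned to the line.

Emit:
play_rows:
  rows:
    - [[-0.467, -0.567, 0], [0, 0, 0.442], 1]
    - [[-0.467, -0.567, 0], [0, 0, 0.442], 1]
    - [[-0.467, -0.567, 0], [0, 0, 0.442], 1]
    - [[-0.467, -0.567, 0], [0, 0, 0.442], 1]
    - [[-0.467, -0.567, 0], [0, 0, 0.442], 1]
    - [[-0.467, -0.567, 0], [0, 0, 0.442], 1]
    - [[-0.467, -0.567, 0], [0, 0, 0.442], 1]
    - [[-0.467, -0.567, 0], [0, 0, 0.442], 1]
    - [[-0.467, -0.567, 0], [0, 0, 0.442], 1]
    - [[-0.467, -0.567, 0], [0, 0, 0.442], 1]

```text
clock: 1.2
position: [0.4008, -0.2701, 0.2347]
ee_rot: [2.095, -2.34, 0.0]
force: [0.0, -0.7, -0.0]
width: 1.001
```

```bash
cat > go.py <<'E'
from pin import *
from scipy.spatial.transform import Rotation as R
def go(t,a=6.43):
    s=arm.observe(); M=R.from_rotvec(s["ee_rot"])
    th=np.radians(a); X=np.array([-np.sin(th),-np.cos(th),0]); Z=np.array([0,0,-1.]); T=R.from_matrix(np.c_[X,np.cross(Z,X),Z])
    print("t",s["clock"],"pos",s["position"].round(4),"F",s["force"].round(2),"w",round(s["width"],3))
    print("shift",(M.inv().apply(np.array(t)-s["position"])/.5).round(4),"turn",np.degrees((M.inv()*T).as_rotvec()/60).round(4))
    print("max dq",abs(s["dq"]).max().round(3))
if __name__=="__main__": go([float(x) for x in sys.argv[1:4]])
E
python3 go.py .587 .047 .15
```

```text
t 1.2 pos [ 0.4008 -0.2701  0.2347] F [ 0.03 -0.68 -0.03] w 1.001
shift [-0.6714 -0.3002  0.169 ] turn [ 0.0003 -0.0004  0.0017]
max dq 0.026
```

Emit:
play_rows:
  rows:
    - [[-0.671, -0.3, 0], [0, 0, 0], 1]
    - [[-0.671, -0.3, 0], [0, 0, 0], 1]
    - [[-0.671, -0.3, 0.05], [0, 0, 0], 1]
    - [[-0.671, -0.3, 0.1], [0, 0, 0], 1]
    - [[-0.671, -0.3, 0.169], [0, 0, 0], 1]
    - [[-0.671, -0.3, 0.169], [0, 0, 0], 1]
    - [[-0.671, -0.3, 0.169], [0, 0, 0], 1]
    - [[-0.671, -0.3, 0.169], [0, 0, 0], 1]
    - [[-0.671, -0.3, 0.169], [0, 0, 0], 1]
    - [[-0.671, -0.3, 0.169], [0, 0, 0], 1]

```text
clock: 2.2
position: [0.5873, 0.0453, 0.1494]
ee_rot: [2.092, -2.341, -0.0]
force: [0.2, -0.5, 0.5]
width: 1.002
```

```bash
python3 go.py .587 .047 .044; python3 - <<'E'
from h import *
for n in ("top","scene"):
    p,d=eyes.get_image(n); cv2.imwrite(f"pics/{n}1.png",cv2.resize(p[130:290,150:400,::-1],None,fx=3,fy=3))
E
```

```text
t 2.2 pos [0.5873 0.0453 0.1494] F [ 0.16 -0.5   0.49] w 1.002
shift [-0.0037  0.0007  0.2108] turn [ 0.0013 -0.0013 -0.0001]
max dq 0.028
```

View pics/scene1.png

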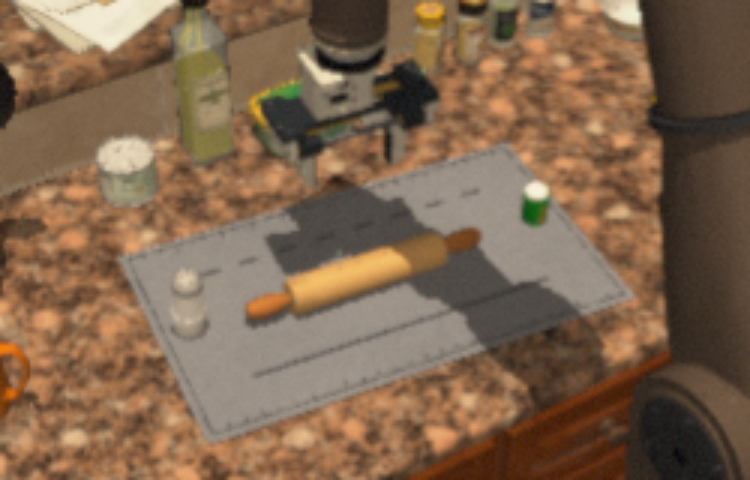

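View pics/top1.png

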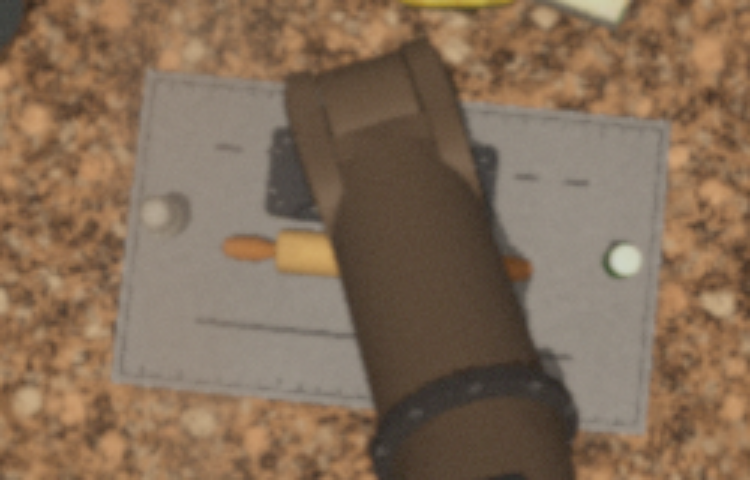

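The scene view shows the open fingers behind the pin and parallel to it, with the salt, at about (187,305) in the crop, well clear. Next I descend to put the fingertips at z ≈ 36 mm, 10 mm above the pin's axis.

Emit:
play_rows:
  rows:
    - [[0, 0, 0.08], [0, 0, 0], 1]
    - [[0, 0, 0.15], [0, 0, 0], 1]
    - [[0, 0, 0.19], [0, 0, 0], 1]
    - [[0, 0, 0.21], [0, 0, 0], 1]
    - [[0, 0, 0.211], [0, 0, 0], 1]
    - [[0, 0, 0.211], [0, 0, 0], 1]

```text
clock: 2.9
position: [0.5881, 0.0462, 0.0459]
ee_rot: [-2.093, 2.342, -0.002]
force: [1.2, 0.5, 0.8]
width: 0.999
```

```bash
python3 go.py .587 .047 .044; python3 - <<'E'
from h import *
for n in ("scene",):
    p,d=eyes.get_image(n); cv2.imwrite(f"pics/{n}2.png",cv2.resize(p[150:270,190:360,::-1],None,fx=4,fy=4))
E
```

```text
t 2.9 pos [0.5881 0.0462 0.0459] F [1.19 0.46 0.8 ] w 0.999
shift [-0.0014  0.0023  0.0037] turn [-0.0015  0.      0.    ]
max dq 0.01
```

View pics/scene2.png

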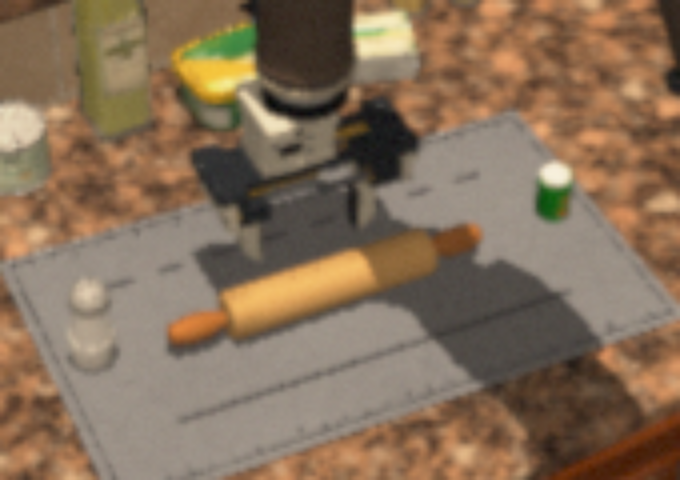

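Emit:
play_rows:
  rows:
    - [[0, 0.008, 0.005], [0, 0, 0], 1]
    - [[0, 0.018, 0.005], [0, 0, 0], 1]
    - [[0, 0.027, 0.005], [0, 0, 0], 1]
    - [[0, 0.033, 0.005], [0, 0, 0], 1]
    - [[0, 0.036, 0.005], [0, 0, 0], 1]
    - [[0, 0.039, 0.005], [0, 0, 0], 1]
    - [[0, 0.042, 0.005], [0, 0, 0], 1]
    - [[0, 0.045, 0.005], [0, 0, 0], 1]
    - [[0, 0.048, 0.005], [0, 0, 0], 1]
    - [[0, 0.051, 0.005], [0, 0, 0], 1]

```text
clock: 3.95
position: [0.5619, 0.0498, 0.0422]
ee_rot: [2.095, -2.341, -0.0]
force: [0.9, -0.3, -0.3]
width: 1.003
```

Emit:
play_rows:
  rows:
    - [[0, 0.003, 0], [0, 0, 0], 1]
    - [[0, 0.006, 0], [0, 0, 0], 1]
    - [[0, 0.009, 0], [0, 0, 0], 1]
    - [[0, 0.012, 0], [0, 0, 0], 1]
    - [[0, 0.015, 0], [0, 0, 0], 1]
    - [[0, 0.018, 0], [0, 0, 0], 1]
    - [[0, 0.021, 0], [0, 0, 0], 1]
    - [[0, 0.024, 0], [0, 0, 0], 1]
    - [[0, 0.027, 0], [0, 0, 0], 1]
    - [[0, 0.03, 0], [0, 0, 0], 1]

```text
clock: 4.95
position: [0.547, 0.0514, 0.0422]
ee_rot: [2.095, -2.341, 0.0]
force: [0.3, 1.2, 0.2]
width: 0.998
```

```bash
cat > look.py <<'E'
from pin import *
from go import go
n="scene"; p,d=eyes.get_image(n); k=sys.argv[1]
cv2.imwrite(f"pics/scene{k}.png",cv2.resize(p[150:270,190:360,::-1],None,fx=4,fy=4))
go([.4,.07,.044])
m=pinmask(p,(222,195,330,252)); v,u=np.nonzero(m); P=ray(n,np.c_[u,v],.026)[:,:2]; c,a=line_fit(P); q=(P-c)@a
mid=c+a*(q.max()+q.min())/2
print("pin mid",mid.round(4),"ang",np.degrees(np.arctan2(a[0],a[1])).round(2),"len",np.ptp(q).round(3),"perp",((mid-LM[n])@LN).round(4),"centroid perp",((c-LM[n])@LN).round(4))
E
python3 look.py 3
```

```text
t 5.0 pos [0.5467 0.0514 0.0422] F [-0.86  0.35 -0.2 ] w 1.003
shift [-0.0044  0.2956 -0.0035] turn [ 0.0003 -0.0001  0.0011]
max dq 0.005
pin mid [0.5124 0.0551] ang 4.88 len 0.31 perp 0.0564 centroid perp 0.0562
```

View pics/scene3.png

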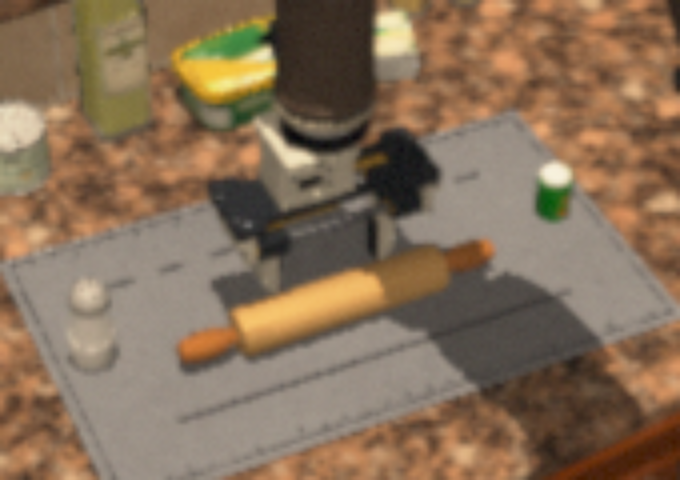

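The pin is rolling ahead of the fingertips, about 56 mm from the line and slowly straightening. I'll keep up a slow, steady push.

Emit:
play_rows:
  rows:
    - [[0, 0.003, -0.002], [0, 0, 0], 1]
    - [[0, 0.006, -0.003], [0, 0, 0], 1]
    - [[0, 0.009, -0.003], [0, 0, 0], 1]
    - [[0, 0.012, -0.003], [0, 0, 0], 1]
    - [[0, 0.015, -0.003], [0, 0, 0], 1]
    - [[0, 0.018, -0.003], [0, 0, 0], 1]
    - [[0, 0.021, -0.003], [0, 0, 0], 1]
    - [[0, 0.024, -0.003], [0, 0, 0], 1]
    - [[0, 0.027, -0.003], [0, 0, 0], 1]
    - [[0, 0.03, -0.003], [0, 0, 0], 1]

```text
clock: 6.0
position: [0.5359, 0.0527, 0.0457]
ee_rot: [-2.091, 2.337, -0.008]
force: [8.1, -3.9, 15.5]
width: 0.994
```

Emit:
play_rows:
  rows:
    - [[0, 0.003, 0], [0, 0, 0], 1]
    - [[0, 0.006, 0], [0, 0, 0], 1]
    - [[0, 0.009, 0], [0, 0, 0], 1]
    - [[0, 0.012, 0], [0, 0, 0], 1]
    - [[0, 0.015, 0], [0, 0, 0], 1]
    - [[0, 0.018, 0], [0, 0, 0], 1]
    - [[0, 0.021, 0], [0, 0, 0], 1]
    - [[0, 0.024, 0], [0, 0, 0], 1]
    - [[0, 0.027, 0], [0, 0, 0], 1]
    - [[0, 0.03, 0], [0, 0, 0], 1]

```text
clock: 7.0
position: [0.5257, 0.0541, 0.0482]
ee_rot: [-2.085, 2.334, -0.016]
force: [12.0, -6.3, 29.4]
width: 0.999
```

```bash
python3 look.py 4
```

```text
t 7.05 pos [0.5255 0.0542 0.0482] F [11.34 -7.05 29.29] w 0.998
shift [-0.0033  0.253   0.0044] turn [-0.0152  0.0024 -0.0003]
max dq 0.005
pin mid [0.499  0.0553] ang 4.95 len 0.31 perp 0.043 centroid perp 0.0429
```

View pics/scene4.png

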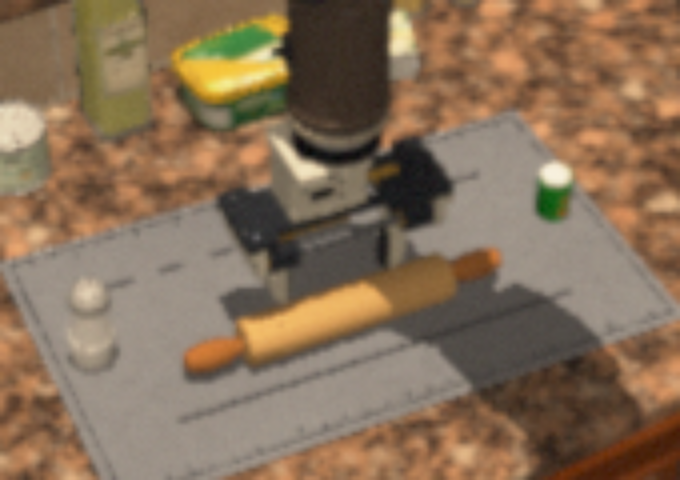

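The fingertips rode up on the barrel: Fz is 29 N and the arm is about 8 mm behind its command, so they are wedged too high on it. I'll back off along the contact normal, then push again lower, still above the axis.

Emit:
play_rows:
  rows:
    - [[0, -0.004, -0.002], [0, 0, 0], 1]
    - [[0, -0.008, -0.004], [0, 0, 0], 1]
    - [[0, -0.012, -0.007], [0, 0, 0], 1]
    - [[0, -0.016, -0.01], [0, 0, 0], 1]
    - [[0, -0.02, -0.014], [0, 0, 0], 1]
    - [[0, -0.026, -0.02], [0, 0, 0], 1]
    - [[0, -0.036, -0.026], [0, 0, 0], 1]
    - [[0, -0.046, -0.03], [0, 0, 0], 1]
    - [[0, -0.05, -0.03], [0, 0, 0], 1]
    - [[0, -0.05, -0.03], [0, 0, 0], 1]

```text
clock: 8.05
position: [0.5424, 0.0519, 0.0586]
ee_rot: [2.094, -2.342, 0.0]
force: [-0.3, 0.4, 0.3]
width: 0.993
```

```bash
python3 look.py 5
```

```text
t 8.1 pos [0.542  0.0519 0.0585] F [0.03 0.4  0.57] w 1.004
shift [-0.0044  0.2863  0.0291] turn [ 0.0004 -0.0001  0.0009]
max dq 0.009
pin mid [0.4998 0.0562] ang 5.01 len 0.312 perp 0.0436 centroid perp 0.0435
```

View pics/scene5.png

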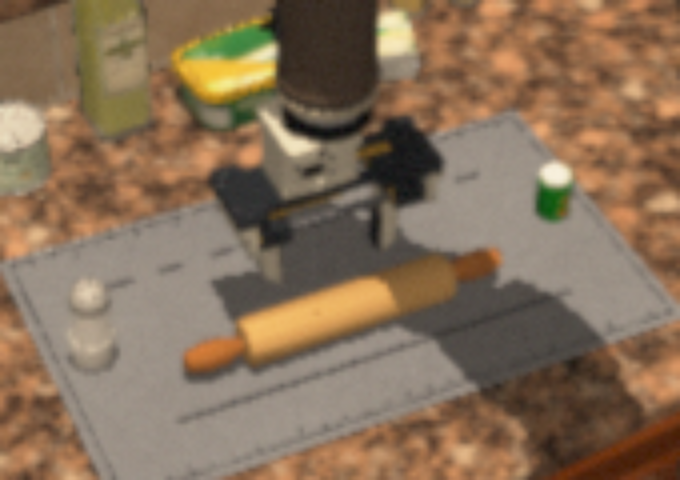

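Emit:
play_rows:
  rows:
    - [[0, 0, 0.012], [0, 0, 0], 1]
    - [[0, 0, 0.024], [0, 0, 0], 1]
    - [[0, 0, 0.034], [0, 0, 0], 1]
    - [[0, 0, 0.039], [0, 0, 0], 1]
    - [[0, 0, 0.039], [0, 0, 0], 1]
    - [[0, 0.003, 0.039], [0, 0, 0], 1]
    - [[0, 0.006, 0.039], [0, 0, 0], 1]
    - [[0, 0.009, 0.039], [0, 0, 0], 1]
    - [[0, 0.012, 0.039], [0, 0, 0], 1]
    - [[0, 0.014, 0.039], [0, 0, 0], 1]

```text
clock: 9.1
position: [0.535, 0.0528, 0.0394]
ee_rot: [-2.095, 2.341, -0.0]
force: [-0.4, 0.4, -0.8]
width: 1.0
```

Emit:
play_rows:
  rows:
    - [[0, 0.002, 0], [0, 0, 0], 1]
    - [[0, 0.004, 0], [0, 0, 0], 1]
    - [[0, 0.006, 0], [0, 0, 0], 1]
    - [[0, 0.008, 0], [0, 0, 0], 1]
    - [[0, 0.01, 0], [0, 0, 0], 1]
    - [[0, 0.012, 0], [0, 0, 0], 1]
    - [[0, 0.014, 0], [0, 0, 0], 1]
    - [[0, 0.016, 0], [0, 0, 0], 1]
    - [[0, 0.018, 0], [0, 0, 0], 1]
    - [[0, 0.02, 0], [0, 0, 0], 1]

```text
clock: 10.1
position: [0.5251, 0.0538, 0.0392]
ee_rot: [2.095, -2.341, 0.0]
force: [0.1, 0.3, 0.3]
width: 1.0
```

```bash
python3 look.py 6
```

```text
t 10.15 pos [0.5249 0.0539 0.0392] F [-0.41 -1.04  0.88] w 0.997
shift [-0.0043  0.2519 -0.0096] turn [ 0.0002 -0.0001  0.0011]
max dq 0.003
pin mid [0.4897 0.0568] ang 4.94 len 0.307 perp 0.0336 centroid perp 0.0334
```

Now it rolls freely with almost no force. I'll continue.

Emit:
play_rows:
  rows:
    - [[0, 0.002, 0], [0, 0, 0], 1]
    - [[0, 0.004, 0], [0, 0, 0], 1]
    - [[0, 0.006, 0], [0, 0, 0], 1]
    - [[0, 0.008, 0], [0, 0, 0], 1]
    - [[0, 0.01, 0], [0, 0, 0], 1]
    - [[0, 0.012, 0], [0, 0, 0], 1]
    - [[0, 0.014, 0], [0, 0, 0], 1]
    - [[0, 0.016, 0], [0, 0, 0], 1]
    - [[0, 0.018, 0], [0, 0, 0], 1]
    - [[0, 0.02, 0], [0, 0, 0], 1]

```text
clock: 11.15
position: [0.5152, 0.055, 0.0392]
ee_rot: [2.095, -2.341, 0.0]
force: [0.7, 0.3, 0.3]
width: 1.001
```

```bash
python3 look.py 7
```

```text
t 11.2 pos [0.515  0.055  0.0392] F [-0.51  1.13 -0.41] w 0.999
shift [-0.0044  0.2319 -0.0096] turn [ 0.0002 -0.0001  0.0011]
max dq 0.004
pin mid [0.4796 0.0587] ang 4.93 len 0.307 perp 0.0233 centroid perp 0.0232
```

View pics/scene7.png

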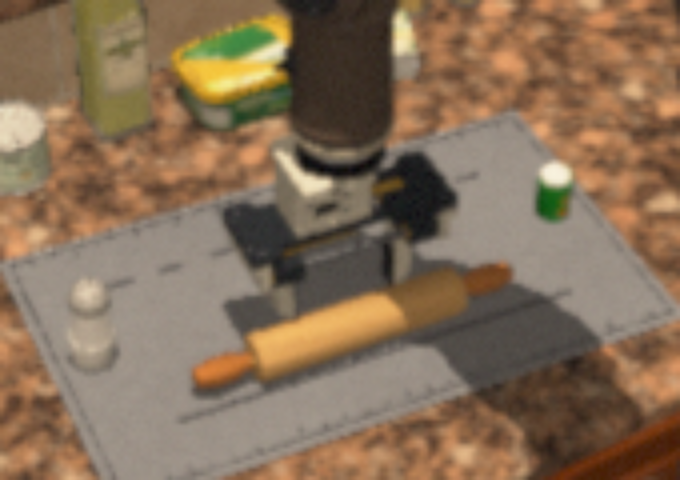

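Emit:
play_rows:
  rows:
    - [[0, 0.002, 0], [0, 0, 0], 1]
    - [[0, 0.004, 0], [0, 0, 0], 1]
    - [[0, 0.006, 0], [0, 0, 0], 1]
    - [[0, 0.008, 0], [0, 0, 0], 1]
    - [[0, 0.01, 0], [0, 0, 0], 1]
    - [[0, 0.012, 0], [0, 0, 0], 1]
    - [[0, 0.014, 0], [0, 0, 0], 1]
    - [[0, 0.016, 0], [0, 0, 0], 1]
    - [[0, 0.018, 0], [0, 0, 0], 1]
    - [[0, 0.02, 0], [0, 0, 0], 1]

```text
clock: 12.2
position: [0.5053, 0.0561, 0.0392]
ee_rot: [-2.095, 2.341, -0.0]
force: [0.5, -1.6, 0.3]
width: 1.001
```

Emit:
play_rows:
  rows:
    - [[0, -0.02, 0], [0, 0, 0], 1]
    - [[0, -0.06, 0], [0, 0, 0], 1]
    - [[0, -0.1, -0.04], [0, 0, 0], 1]
    - [[0, -0.1, -0.12], [0, 0, 0], 1]
    - [[0, -0.1, -0.2], [0, 0, 0], 1]
    - [[0.1, -0.1, -0.2], [0, 0, 0], 1]
    - [[0.2, -0.1, -0.2], [0, 0, 0], 1]
    - [[0.3, -0.1, -0.2], [0, 0, 0], 1]
    - [[0.4, -0.1, -0.2], [0, 0, 0], 1]
    - [[0.5, -0.1, -0.2], [0, 0, 0], 1]

```text
clock: 13.2
position: [0.5274, -0.2003, 0.1395]
ee_rot: [-2.094, 2.341, -0.001]
force: [1.9, -0.6, -0.3]
width: 1.001
```

```bash
cat > both.py <<'E'
from pin import *
from go import go
k=sys.argv[1]; go([.5,.05,.044])
for n,b,ln in (("top",(215,195,345,256),(214,232,342,252)),("scene",(222,195,330,256),(230,218,335,258))):
    p,d=eyes.get_image(n)
    cr=(slice(150,280),slice(185,375)) if n=="top" else (slice(150,270),slice(190,360))
    cv2.imwrite(f"pics/{n}{k}.png",cv2.resize(p[cr][:,:,::-1],None,fx=4,fy=4))
    m=pinmask(p,b); v,u=np.nonzero(m); P=ray(n,np.c_[u,v],.026)[:,:2]; c,a=line_fit(P); q=(P-c)@a
    mid=c+a*(q.max()+q.min())/2; ang=np.degrees(np.arctan2(a[0],a[1]))
    print(n,"pin",mid.round(4),"ang",ang.round(2),"len",np.ptp(q).round(3),"perp",((mid-LM[n])@LN).round(4),"along",((mid-LM[n])@LA).round(4))
    # handle centroids only / barrel edge fits along the axis
    s=(P-c)@np.array([a[1],-a[0]]); E=[]
    for lo,hi in ((-.09,.09),):
        for x in np.arange(lo,hi,.01):
            t=(q>x)&(q<=x+.01)
            if t.sum()>5: E.append((x+.005,s[t].max(),s[t].min()))
    E=np.array(E); f1=np.polyfit(E[:,0],E[:,1],1); f2=np.polyfit(E[:,0],E[:,2],1)
    print("   edge slopes deg",(ang+np.degrees(f1[0])).round(2),(ang+np.degrees(f2[0])).round(2),"offs mm",(f1[1]*1e3).round(1),(f2[1]*1e3).round(1))
    for side in (-1,1):
        t=(q*side>.115); print("   handle",side,(((P[t].mean(0)-LM[n])@LN)*1e3).round(1),end="")
    print()
    g=cv2.cvtColor(p,cv2.COLOR_RGB2GRAY).astype(float); bg=cv2.cvtColor(cv2.medianBlur(p,21),cv2.COLOR_RGB2GRAY).astype(float)
    print
E
python3 both.py 8
```

```text
t 13.2 pos [ 0.5274 -0.2003  0.1395] F [ 1.88 -0.6  -0.35] w 1.001
shift [-0.4915  0.1102  0.1909] turn [-0.0008 -0.0002  0.0011]
max dq 0.934
top pin [0.4713 0.0587] ang 5.17 len 0.306 perp 0.0126 along 0.0143
   edge slopes deg 4.97 5.22 offs mm 20.5 -20.4
   handle -1 16.0   handle 1 10.0
scene pin [0.4686 0.058 ] ang 4.78 len 0.311 perp 0.0125 along 0.0109
   edge slopes deg 5.36 5.47 offs mm 28.9 -28.8
   handle -1 15.8   handle 1 9.3
```

View pics/top8.png

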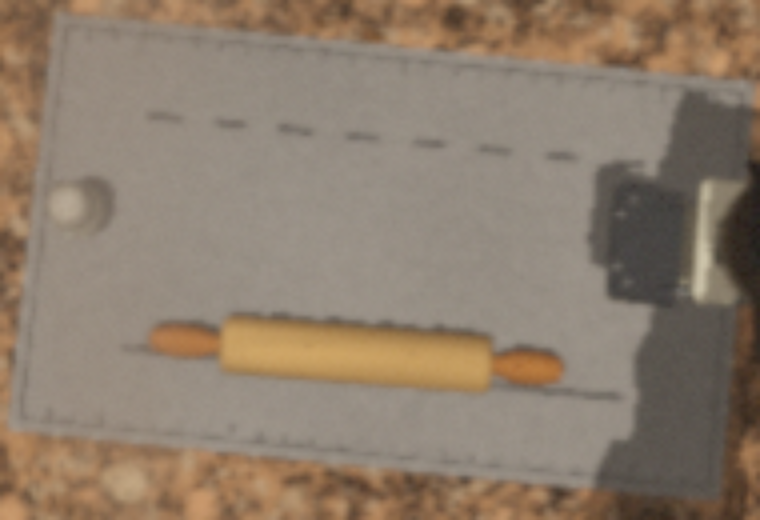

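View pics/scene8.png

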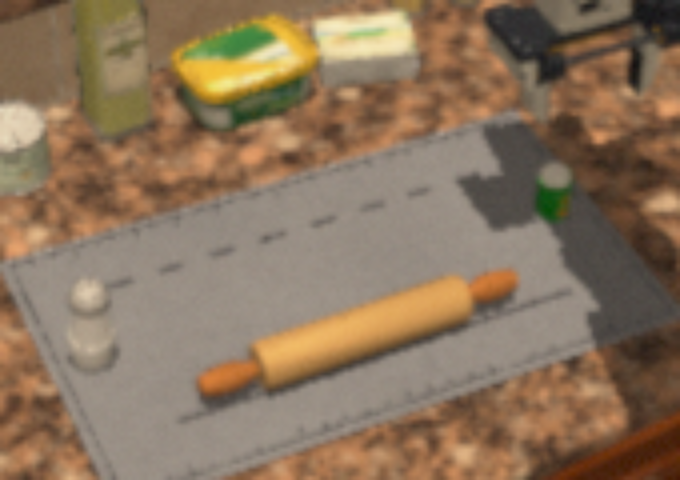

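The pin has rolled to about 12.5 mm from the line, and both views agree. It is still about 1.3° off parallel (right handle +16 mm, left +10 mm), because a slow push rolls it without yawing it. I'll straighten it with a brisker nudge at the left end of the barrel from the near side. That rolls it back a little, and I can then roll it in slowly.

```bash
python3 - <<'E'
from go import go
go([.420,.094,.14],12.4)
E
```

```text
t 13.3 pos [ 0.5256 -0.2077  0.1392] F [ 0.05 -0.21  0.24] w 0.998
shift [-0.573   0.2833 -0.0042] turn [-0.0001 -0.0045  0.0896]
max dq 0.091
```

Emit:
play_rows:
  rows:
    - [[-0.573, 0.283, 0], [0, 0, 0.09], 1]
    - [[-0.573, 0.283, 0], [0, 0, 0.09], 1]
    - [[-0.573, 0.283, 0], [0, 0, 0.09], 1]
    - [[-0.573, 0.283, 0], [0, 0, 0.09], 1]
    - [[-0.573, 0.283, 0], [0, 0, 0.09], 1]
    - [[-0.573, 0.283, 0], [0, 0, 0.09], 1]
    - [[-0.573, 0.283, 0], [0, 0, 0.09], 1]
    - [[-0.573, 0.283, 0], [0, 0, 0.09], 1]
    - [[-0.573, 0.283, 0], [0, 0, 0.09], 1]

```text
clock: 14.2
position: [0.419, 0.1025, 0.1393]
ee_rot: [-1.983, 2.436, -0.001]
force: [-0.5, -1.1, 0.4]
width: 1.001
```

```bash
python3 - <<'E'
from go import go
go([.420,.094,.039],12.4)
E
```

```text
t 14.2 pos [0.419  0.1025 0.1393] F [-0.51 -1.11  0.37] w 1.001
shift [ 0.0163 -0.0054  0.2007] turn [-0.0004 -0.0001  0.0114]
max dq 0.029
```

Emit:
play_rows:
  rows:
    - [[0.016, -0.005, 0.08], [0, 0, 0.011], 1]
    - [[0.016, -0.005, 0.15], [0, 0, 0.011], 1]
    - [[0.016, -0.005, 0.19], [0, 0, 0.011], 1]
    - [[0.016, -0.005, 0.2], [0, 0, 0.011], 1]
    - [[0.016, -0.005, 0.2], [0, 0, 0.011], 1]
    - [[0.016, -0.005, 0.2], [0, 0, 0.011], 1]

```text
clock: 14.8
position: [0.4202, 0.0938, 0.04]
ee_rot: [-1.966, 2.449, -0.001]
force: [-0.1, -0.4, -0.4]
width: 0.999
```

```bash
python3 both.py 9
```

```text
t 14.8 pos [0.4202 0.0938 0.04  ] F [-0.11 -0.41 -0.44] w 0.999
shift [ 0.051  -0.1748 -0.0078] turn [-0.0011  0.0003 -0.101 ]
max dq 0.013
top pin [ 0.4664 -0.0026] ang 7.2 len 0.183 perp 0.0147 along -0.0472
   edge slopes deg 8.62 7.65 offs mm 17.1 -15.7
   handle -1 nan   handle 1 nan
scene pin [ 0.3302 -0.0199] ang -9.8 len 0.088 perp -0.1164 along -0.082
   edge slopes deg -7.57 -10.68 offs mm 21.8 -18.8
   handle -1 nan   handle 1 nanboth.py:20: RuntimeWarning: Mean of empty slice.
  t=(q*side>.115); print("   handle",side,(((P[t].mean(0)-LM[n])@LN)*1e3).round(1),end="")
  ret = um.true_divide(
```

View pics/scene9.png

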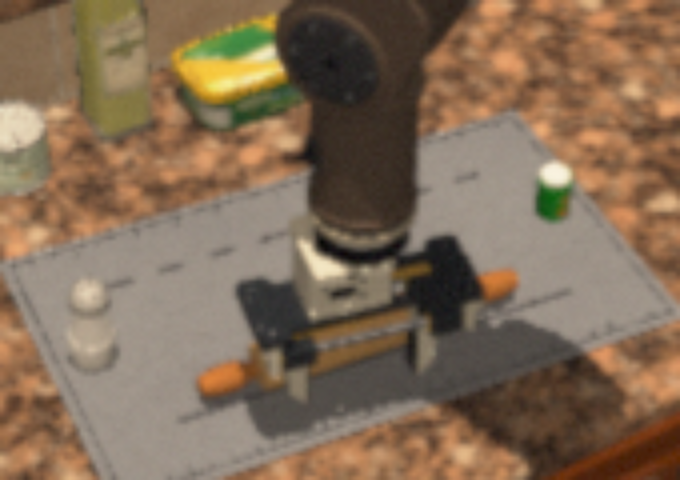

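Emit:
play_rows:
  rows:
    - [[0, -0.008, 0], [0, 0, 0], 1]
    - [[0, -0.021, 0], [0, 0, 0], 1]
    - [[0, -0.036, 0], [0, 0, 0], 1]
    - [[0, -0.051, 0], [0, 0, 0], 1]
    - [[0, -0.045, 0], [0, 0, 0], 1]
    - [[0, -0.02, 0], [0, 0, 0], 1]
    - [[0, 0, 0], [0, 0, 0], 1]
    - [[0, 0, -0.05], [0, 0, 0], 1]
    - [[0.1, 0, -0.1], [0, 0, 0], 1]
    - [[0.2, 0, -0.2], [0, 0, 0], 1]

```text
clock: 15.9
position: [0.399, 0.0147, 0.1207]
ee_rot: [1.97, -2.443, -0.003]
force: [1.5, -0.6, 0.3]
width: 0.999
```

Emit:
play_rows:
  rows:
    - [[0.1, 0, 0], [0, 0, -0.05], 1]
    - [[0.2, -0.05, 0], [0, 0, -0.101], 1]
    - [[0.3, -0.1, 0], [0, 0, -0.101], 1]
    - [[0.35, -0.2, 0], [0, 0, -0.101], 1]
    - [[0.35, -0.3, 0], [0, 0, -0.101], 1]

```text
clock: 16.4
position: [0.4955, -0.1872, 0.121]
ee_rot: [2.087, -2.345, -0.001]
force: [0.9, -0.4, 0.7]
width: 0.998
```

```bash
python3 both.py 10
```

```text
t 16.4 pos [ 0.4955 -0.1872  0.121 ] F [ 0.86 -0.39  0.73] w 0.998
shift [-0.4725  0.0458  0.1531] turn [ 0.002  -0.0018 -0.004 ]
max dq 1.203
top pin [0.5049 0.054 ] ang 6.15 len 0.305 perp 0.0466 along 0.0134
   edge slopes deg 6.35 6.25 offs mm 20.5 -20.6
   handle -1 47.4   handle 1 46.0
scene pin [0.5025 0.0547] ang 5.64 len 0.31 perp 0.0466 along 0.0113
   edge slopes deg 6.19 6.35 offs mm 29.4 -29.3
   handle -1 48.2   handle 1 45.6
```

View pics/top10.png

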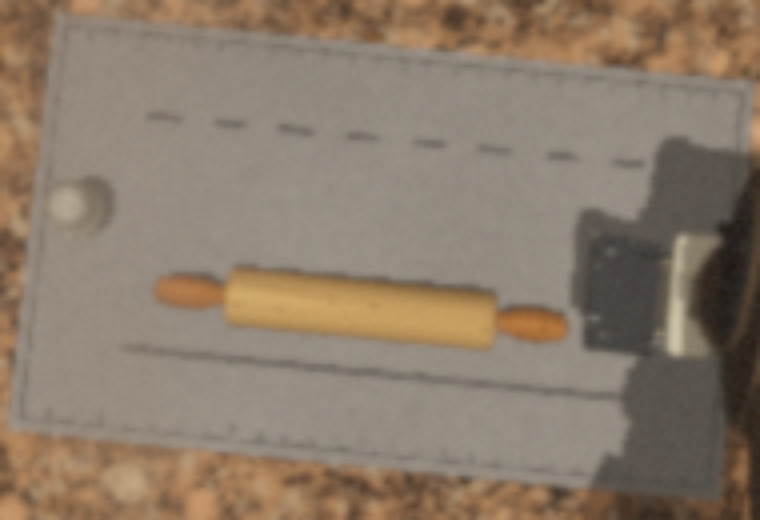

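View pics/scene10.png

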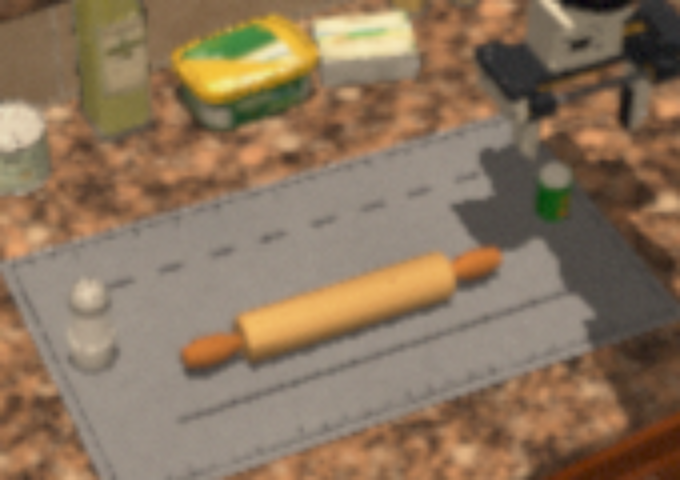

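The nudge worked. The angle is now 6.15–6.35° against the line's 6.43°, and the pin is 46.6 mm from the line. I'll go behind it and roll it in.

```bash
python3 - <<'E'
from go import go
go([.562,.0475,.12],6.43)
E
```

```text
t 16.5 pos [ 0.5023 -0.1853  0.121 ] F [-1.01  0.29  0.15] w 0.999
shift [-0.4762 -0.066   0.0021] turn [-0.0041 -0.0005 -0.001 ]
max dq 0.134
```

Emit:
play_rows:
  rows:
    - [[-0.1, -0.066, 0], [0, 0, 0], 1]
    - [[-0.2, -0.066, 0], [0, 0, 0], 1]
    - [[-0.3, -0.066, 0], [0, 0, 0], 1]
    - [[-0.4, -0.066, 0], [0, 0, 0], 1]
    - [[-0.476, -0.066, 0], [0, 0, 0], 1]
    - [[-0.476, -0.066, 0], [0, 0, 0], 1]
    - [[-0.476, -0.066, 0], [0, 0, 0], 1]

```text
clock: 17.2
position: [0.5554, 0.0518, 0.1207]
ee_rot: [2.099, -2.336, -0.001]
force: [-0.0, -0.5, -1.0]
width: 1.002
```

```bash
python3 - <<'E'
from go import go
go([.562,.0475,.039],6.43)
E
python3 look.py 11
```

```text
t 17.2 pos [0.5554 0.0518 0.1207] F [-0.04 -0.53 -0.97] w 1.002
shift [ 0.0072 -0.0143  0.1634] turn [ 0.0012 -0.0001  0.0053]
max dq 0.045
t 17.25 pos [0.5556 0.0498 0.1207] F [-0.32 -1.58  0.15] w 1.001
shift [-0.0063  0.3136  0.1539] turn [ 0.0011 -0.0009  0.0024]
max dq 0.034
pin mid [0.5029 0.055 ] ang 5.97 len 0.31 perp 0.0468 centroid perp 0.0468
```

Emit:
play_rows:
  rows:
    - [[0.004, -0.013, 0.07], [0, 0, 0.003], 1]
    - [[0.004, -0.013, 0.13], [0, 0, 0.003], 1]
    - [[0.004, -0.013, 0.155], [0, 0, 0.003], 1]
    - [[0.004, -0.013, 0.161], [0, 0, 0.003], 1]
    - [[0.004, -0.013, 0.162], [0, 0, 0.003], 1]
    - [[0.004, 0, 0.162], [0, 0, 0.003], 1]
    - [[0.004, 0.014, 0.162], [0, 0, 0.003], 1]
    - [[0.004, 0.022, 0.162], [0, 0, 0.003], 1]
    - [[0.004, 0.025, 0.162], [0, 0, 0.003], 1]
    - [[0.004, 0.028, 0.162], [0, 0, 0.003], 1]

```text
clock: 18.25
position: [0.5428, 0.0492, 0.0404]
ee_rot: [-2.091, 2.344, -0.001]
force: [0.3, 0.3, -0.9]
width: 1.001
```

Emit:
play_rows:
  rows:
    - [[0, 0.003, 0], [0, 0, 0], 1]
    - [[0, 0.006, 0], [0, 0, 0], 1]
    - [[0, 0.009, 0], [0, 0, 0], 1]
    - [[0, 0.012, 0], [0, 0, 0], 1]
    - [[0, 0.015, 0], [0, 0, 0], 1]
    - [[0, 0.018, 0], [0, 0, 0], 1]
    - [[0, 0.021, 0], [0, 0, 0], 1]
    - [[0, 0.024, 0], [0, 0, 0], 1]
    - [[0, 0.027, 0], [0, 0, 0], 1]
    - [[0, 0.03, 0], [0, 0, 0], 1]

```text
clock: 19.25
position: [0.5278, 0.0508, 0.0401]
ee_rot: [2.091, -2.345, 0.0]
force: [0.3, 0.2, 0.5]
width: 1.002
```

```bash
python3 look.py 12
```

```text
t 19.3 pos [0.5275 0.0508 0.04  ] F [-0.52 -0.25  0.6 ] w 0.998
shift [-0.009   0.2577 -0.0078] turn [ 0.0002 -0.0001 -0.0019]
max dq 0.005
pin mid [0.4935 0.0567] ang 5.85 len 0.309 perp 0.0373 centroid perp 0.0373
```

View pics/scene12.png

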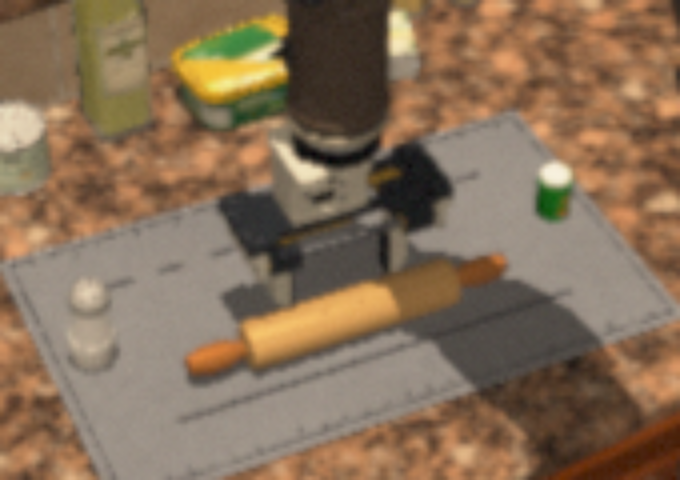

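Emit:
play_rows:
  rows:
    - [[0, 0.0024, 0], [0, 0, 0], 1]
    - [[0, 0.0048, 0], [0, 0, 0], 1]
    - [[0, 0.0072, 0], [0, 0, 0], 1]
    - [[0, 0.0096, 0], [0, 0, 0], 1]
    - [[0, 0.012, 0], [0, 0, 0], 1]
    - [[0, 0.0144, 0], [0, 0, 0], 1]
    - [[0, 0.0168, 0], [0, 0, 0], 1]
    - [[0, 0.0192, 0], [0, 0, 0], 1]
    - [[0, 0.0216, 0], [0, 0, 0], 1]
    - [[0, 0.024, 0], [0, 0, 0], 1]

```text
clock: 20.3
position: [0.5159, 0.0522, 0.0401]
ee_rot: [2.091, -2.345, 0.0]
force: [-0.3, 0.6, 0.4]
width: 0.996
```

Emit:
play_rows:
  rows:
    - [[0, 0.0024, 0], [0, 0, 0], 1]
    - [[0, 0.0048, 0], [0, 0, 0], 1]
    - [[0, 0.0072, 0], [0, 0, 0], 1]
    - [[0, 0.0096, 0], [0, 0, 0], 1]
    - [[0, 0.012, 0], [0, 0, 0], 1]
    - [[0, 0.0144, 0], [0, 0, 0], 1]
    - [[0, 0.0164, 0], [0, 0, 0], 1]
    - [[0, 0.0184, 0], [0, 0, 0], 1]
    - [[0, 0.0204, 0], [0, 0, 0], 1]
    - [[0, 0.0224, 0], [0, 0, 0], 1]

```text
clock: 21.3
position: [0.5048, 0.0535, 0.0401]
ee_rot: [2.091, -2.345, 0.0]
force: [0.4, -1.0, 0.8]
width: 1.004
```

```bash
python3 look.py 13
```

```text
t 21.35 pos [0.5045 0.0535 0.04  ] F [ 0.48 -0.48 -0.57] w 1.0
shift [-0.009   0.2115 -0.0079] turn [ 0.0002 -0.0001 -0.0019]
max dq 0.003
pin mid [0.4702 0.0594] ang 5.84 len 0.308 perp 0.0139 centroid perp 0.0139
```

Emit:
play_rows:
  rows:
    - [[0, 0.0016, 0], [0, 0, 0], 1]
    - [[0, 0.0032, 0], [0, 0, 0], 1]
    - [[0, 0.0048, 0], [0, 0, 0], 1]
    - [[0, 0.0064, 0], [0, 0, 0], 1]
    - [[0, 0.008, 0], [0, 0, 0], 1]
    - [[0, 0.0096, 0], [0, 0, 0], 1]
    - [[0, 0.0112, 0], [0, 0, 0], 1]
    - [[0, 0.0128, 0], [0, 0, 0], 1]
    - [[0, 0.0144, 0], [0, 0, 0], 1]
    - [[0, 0.016, 0], [0, 0, 0], 1]

```text
clock: 22.35
position: [0.4968, 0.0544, 0.0401]
ee_rot: [-2.091, 2.345, -0.0]
force: [1.1, 0.9, -0.8]
width: 1.001
```

Emit:
play_rows:
  rows:
    - [[0, 0.0012, 0], [0, 0, 0], 1]
    - [[0, 0.0024, 0], [0, 0, 0], 1]
    - [[0, 0.0036, 0], [0, 0, 0], 1]
    - [[0, 0.0048, 0], [0, 0, 0], 1]
    - [[0, 0.006, 0], [0, 0, 0], 1]
    - [[0, 0.0072, 0], [0, 0, 0], 1]
    - [[0, 0.0084, 0], [0, 0, 0], 1]
    - [[0, 0.0084, 0], [0, 0, 0], 1]
    - [[0, 0.0084, 0], [0, 0, 0], 1]
    - [[0, 0.0084, 0], [0, 0, 0], 1]

```text
clock: 23.35
position: [0.4927, 0.0548, 0.04]
ee_rot: [2.091, -2.345, -0.0]
force: [-0.5, 0.7, 0.4]
width: 1.0
```

```bash
python3 look.py 14
```

```text
t 23.4 pos [0.4927 0.0549 0.04  ] F [ 0.46  0.17 -0.68] w 0.997
shift [-0.0089  0.1876 -0.0079] turn [ 0.0001 -0.     -0.0019]
max dq 0.002
pin mid [0.4579 0.0614] ang 5.98 len 0.307 perp 0.0015 centroid perp 0.0014
```

View pics/scene14.png

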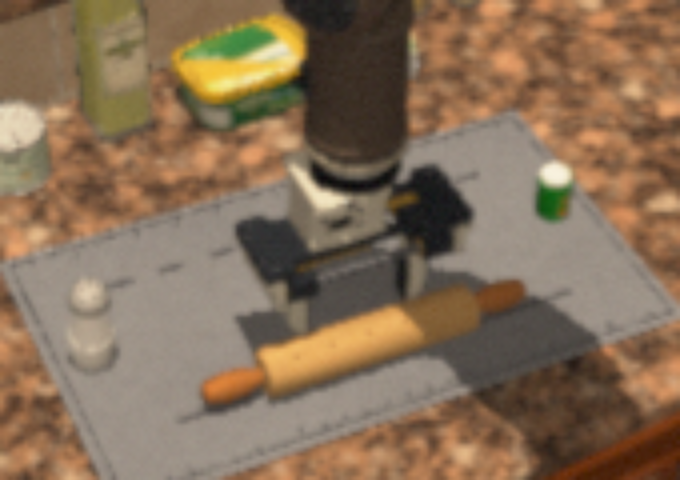

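About 1.5 mm remains. I'll pull back and check with both views unobstructed.

Emit:
play_rows:
  rows:
    - [[0, -0.02, 0], [0, 0, 0], 1]
    - [[0, -0.06, 0], [0, 0, 0], 1]
    - [[0, -0.09, -0.04], [0, 0, 0], 1]
    - [[0, -0.09, -0.12], [0, 0, 0], 1]
    - [[0, -0.09, -0.18], [0, 0, 0], 1]
    - [[0.1, -0.09, -0.18], [0, 0, 0], 1]
    - [[0.2, -0.09, -0.18], [0, 0, 0], 1]
    - [[0.3, -0.09, -0.18], [0, 0, 0], 1]
    - [[0.4, -0.09, -0.18], [0, 0, 0], 1]
    - [[0.5, -0.09, -0.18], [0, 0, 0], 1]

```text
clock: 24.4
position: [0.5091, -0.201, 0.1304]
ee_rot: [-2.091, 2.344, -0.001]
force: [0.9, 0.1, -0.1]
width: 1.002
```

```bash
python3 both.py 15
```

```text
t 24.4 pos [ 0.5091 -0.201   0.1304] F [ 0.92  0.12 -0.1 ] w 1.002
shift [-0.4968  0.0754  0.1726] turn [-0.0008 -0.0002 -0.0019]
max dq 0.966
top pin [0.4601 0.0589] ang 6.25 len 0.307 perp 0.0016 along 0.0132
   edge slopes deg 6.59 5.89 offs mm 20.8 -20.6
   handle -1 1.9   handle 1 1.2
scene pin [0.4576 0.0602] ang 5.74 len 0.309 perp 0.0012 along 0.0118
   edge slopes deg 6.14 6.36 offs mm 28.9 -28.4
   handle -1 1.8   handle 1 0.1
```

View pics/top15.png

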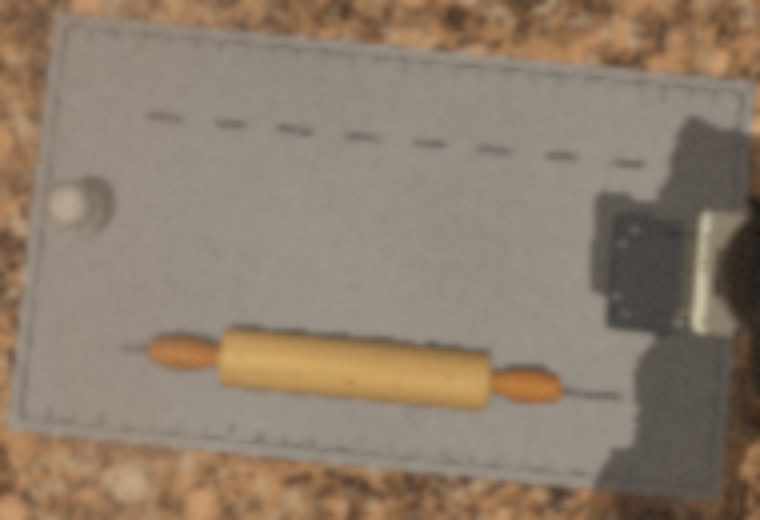

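Both views put the pin 1.2–1.6 mm from the line's centre and within about 0.3° of parallel. I'll lift clear, confirm that it is still and the other objects haven't moved, and then hand in.

Emit:
play_rows:
  rows:
    - [[0.05, 0, -0.1], [0, 0, 0], 1]
    - [[0.1, 0, -0.2], [0, 0, 0], 1]
    - [[0.2, 0, -0.2], [0, 0, 0], 1]
    - [[0.3, 0, -0.2], [0, 0, 0], 1]
    - [[0.3, 0, -0.2], [0, 0, 0], 1]
    - [[0.3, 0, -0.2], [0, 0, 0], 1]
    - [[0.3, 0, -0.2], [0, 0, 0], 1]
    - [[0.3, 0, -0.2], [0, 0, 0], 1]

```text
clock: 25.3
position: [0.4926, -0.3457, 0.2299]
ee_rot: [-2.094, 2.341, 0.001]
force: [-0.0, 0.4, -0.2]
width: 0.998
```

```bash
python3 both.py 16; python3 - <<'E'
from h import *
for n in ("top","scene"):
    p,_=eyes.get_image(n); a=np.load(n+"0.npz")["p"]; cv2.imwrite(f"pics/{n}17.png",p[:,:,::-1])
    for nm,lo,hi,box in (("tin",(45,90,20),(85,255,200),(330,180,380,235) if n=="top" else (315,180,345,215)),("mug",(5,180,80),(20,255,255),(100,180,140,212) if n=="top" else (120,230,165,275)),("salt",(0,0,135),(179,45,255),(195,185,220,215) if n=="top" else (203,215,222,246)),("lemon",(22,140,100),(35,255,255),(430,175,462,212) if n=="top" else (360,150,390,180))):
        r=[]
        for q in (a,p):
            m=cv2.inRange(cv2.cvtColor(q,cv2.COLOR_RGB2HSV),lo,hi)[box[1]:box[3],box[0]:box[2]]; v,u=np.nonzero(m); r.append((len(u),round(u.mean()+box[0],1),round(v.mean()+box[1],1)) if len(u) else None)
        print(n,nm,r)
E
```

```text
t 25.3 pos [ 0.4926 -0.3457  0.2299] F [-0.05  0.41 -0.16] w 0.998
shift [-0.7878  0.0734  0.3726] turn [0.0002 0.0009 0.0005]
max dq 0.004
top pin [0.4601 0.0589] ang 6.29 len 0.307 perp 0.0016 along 0.0132
   edge slopes deg 6.58 6.25 offs mm 20.8 -20.5
   handle -1 1.9   handle 1 0.9
scene pin [0.4575 0.0599] ang 5.77 len 0.31 perp 0.0012 along 0.0115
   edge slopes deg 6.27 6.36 offs mm 28.9 -28.4
   handle -1 1.6   handle 1 0.2
top tin [(1, np.float64(353.0), np.float64(220.0)), None]
top mug [(215, np.float64(127.8), np.float64(200.0)), (209, np.float64(127.8), np.float64(200.0))]
top salt [(436, np.float64(209.9), np.float64(199.1)), (496, np.float64(208.7), np.float64(199.0))]
top lemon [(330, np.float64(445.9), np.float64(194.6)), (319, np.float64(446.2), np.float64(194.5))]
scene tin [(47, np.float64(327.1), np.float64(199.9)), (47, np.float64(327.2), np.float64(199.9))]
scene mug [(561, np.float64(142.4), np.float64(258.9)), (557, np.float64(142.3), np.float64(258.9))]
scene salt [(310, np.float64(211.7), np.float64(228.4)), (333, np.float64(211.7), np.float64(228.8))]
scene lemon [(156, np.float64(373.6), np.float64(165.7)), (157, np.float64(373.6), np.float64(165.7))]
```

View pics/scene17.png

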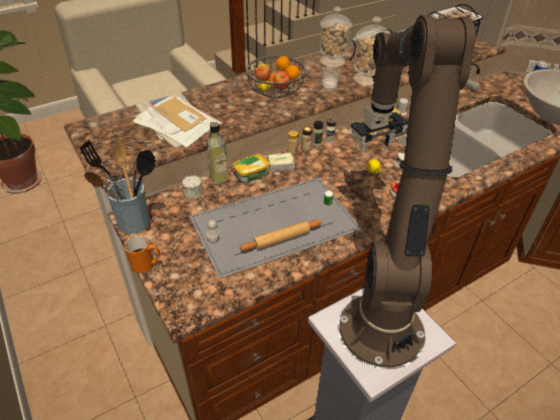

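The scene view shows the pin at rest on the solid line, from about (240,246) to (320,223). The salt, tin, mug and lemon are in their starting places, and the arm is clear of everything.

```bash
python3 -c "
from cell import arm
print(arm.sign_off())"
```

```text
the job is handed in; nothing more can be done
None
```

The rolling pin is at rest on the solid line, and I handed the job in at about 25.5 s. I pushed it there from its far side with open fingertips on the upper half of the barrel; I never closed the gripper on it or lifted it.

**Last checks, arm clear:**
- **Centring:** the pin's axis is 1.6 mm (top view) and 1.2 mm (scene view) off the line's centre. It did not move between the last two looks.
- **Straightness:** the top view gives 6.3° against the line's 6.4°. The scene view's overall fit reads 5.8°, but its barrel edges give 6.3–6.4°; that fit has read 0.4–0.7° low against the top view all along.
- **Along the line:** the pin's middle is about 12–13 mm left of the line's middle. It started about that far off, and I didn't slide it lengthwise to fix it.
- **Other objects:** in the scene view the salt, tin, mug and lemon are within 0.4 pixel of where they started. The top view agrees for the mug and lemon. Its salt reading moved 1.2 pixels, probably from changed shadows, and its tin reading was unusable.

**What went wrong on the way:**
- **Wedging:** the second push was too high on the barrel, so the fingertips rode up and pressed with about 30 N. I backed off and pushed lower, after which it rolled freely.
- **Straightening:** slow rolling did not correct the pin's starting angle of about 1.3°. I nudged the left end of the barrel from the near side, which straightened it but rolled it back about 34 mm, and then rolled it in slowly.

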